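# Stamp the back of a painting panel in the studio press

### The arm

A 7-joint arm with a two-finger parallel gripper is mounted at the origin on the work surface. World frame = base frame: x ahead of the robot, y to its left, z up, the work surface at z = 0. Lengths are in m, angles in rad, forces in N, time in s.
With the tool pointing down it reaches from about 0.4 to 0.925 m from the base axis. Payload 5.6 kg.
Tool frame: the origin (TCP) lies on the centre line of the jaws, within the pads' length; the fingertips stand 8 mm ahead of it and the grasp point (between the pads) lies 11 mm behind it; z points along the fingers, y is the line along which they close (so a half turn about z gives the same grasp; the last joint's range is limited). The gripper opens to 85 mm and grips with 20 to 120 N. Pads are 22 mm wide; open, the fingers measure 114 mm over their backs; the gripper's body (76 mm by 85 mm) begins 54 mm behind the grasp point. The pads swing forward as they close: fully open they stand 13 mm farther back than shut.
Start: joints at [-1.175, 0.468, -0.012, 1.603, 0.006, 1.071, -0.056], TCP at [0.276, 0.588, 0.239] pointing down, gripper open.
Joint ranges: [-2.53, 2.53], [-0.31, 2.02], [-1.57, 1.55], [0.28, 2.44], [-1.29, 4.43], [0.15, 1.84], [-2.92, 2.92]. Speed limits (rad/s): [2.57, 2.57, 3.14, 3.14, 3.14, 3.14, 3.14].

### API

Orientations are given as a 3x3 rotation matrix whose columns are the frame's x, y, z axes.
In Python, from cell import manip gives the robot as it stands.
- The arm moves only by the tool arm_command, never from a script. Its argument "series" is a list that holds one entry, the list of rows, each a list of 7 numbers: the closure, from 0 (fully open) to 1 (shut), then the shift along the tool's x, y, z in cm, then the turn, a rotation vector about the tool's x, y, z in rad. In form: [[[jaw, dx, dy, dz, rx, ry, rz], ...]]. A call has 1 to 20 rows; each row is the pose to reach, as a shift and turn from the pose commanded when the call began, along the tool's axes at that moment; what a row does not reach only later rows make up. A row lasts 1/8 s, in which the tool goes at most 62.5 mm and 10.7 degrees, less where a joint would pass 70% of its speed; a pose out of reach is approached as far as the arm can. A call with a gripper value outside its range is refused whole. The fingers move at their own pace and stop on an object; the grip force is fixed at half the most. Time passes only in rows, so rows that repeat a pose let the fingers close. It gives the time, the measured TCP pose, the force, the opening and the grip force at its end, in the units of the state.
- manip.state(): the state, without advancing time (a new reading comes with each control period).
- manip.grab_frame(name): name is "side" or "top" or "wrist"; returns a dict with "color" (420x560x3 uint8, blue, green, red), "intrinsics" (3x3 intrinsics, pixels), "R" (3x3) and "t" (3): a world point X has camera coordinates R X + t. Camera axes: x right, y down, z forward; pixel columns grow to the right and rows downward; lengths in m; the calibration is good to about 2 mm. A picture is of the moment at which its call begins. There is no depth.
- manip.hand_in(): hands the job in; it is judged then, once.
Trained networks look in a picture, given as the dict that the camera call returned (one of the last four; its "shot" number tells which), for a name from the list of things; names that differ only in an ending like _2 or _b are one class to them, and where a whole thing is asked for, a point or a joint stands for the part that bears it (a point fixed in the world has none). Each returns a list of dicts, best first, with "conf" (0 to 1); they miss things now and then, are a little off and sometimes report something else, mostly with a low value. They report only what shows in the picture. A call takes as long as a camera call. They do not tell look-alikes from the thing itself.
- manip.look_for(picture, label): "pixel" ([column, row] in pixels, amid what is visible of it).
The state is a dict: "clock": time; "joints": joint angles; "joint_velocities": joint speeds; "joint_efforts": joint torques, N m; "eef_pos": TCP position; "tcp_rot": TCP orientation; "contact_force": force on the tool from outside, world axes, zero at the start; "wrist_torque": the same for the moment, N m; "gripper_width": finger opening in m; "finger_force": force on a finger pad.
Only numpy, scipy, OpenCV 4.12 (cv2) and the standard library are available. Lean on these libraries where they do the work, as an engineer would, in place of code of your own. Each camera call takes 0.05 s, during which the arm holds its last target. There are 200 camera calls.

### The job

Load the wooden panel into the green stamping press, bare wood side up: flat on the bed, lengthways between the two steel guides, with its end fully home against the upright at the back. Then press the red plunger knob all the way down to its stop, hold it there a moment so that the stamp marks the panel, and let it spring right back up, leaving the panel in place. Leave the bottle, the lidded tub and the blue brush where they are.

Things in the scene. Friction and masses are not known exactly. Their poses are not given: they have to be found in the camera images.
- panel: Loose painting panel, a flat wooden bar 180 mm long (its x) x 60 mm wide (its y) x 28 mm thick, about 0.15 kg, lying on the bench; bare brown wood on top, yellow paint on the underside. Origin: centre of its underside, z up. Either end may go in first.
- press: Stamping press, fixed to the bench. Origin: centre of its underside; open front faces its -x, z up. Grey bed 240 mm (x -120 to +120) x 120 mm, top 25 mm above the bench. At the back a green upright 100 mm wide; its front face at x = +75 mm is the back stop. Above it a green head overhangs the bed; the plunger goes vertically through it at x = +45 mm, y = 0.
- guide_mouth (a point): Middle of the mouth of the two steel guides, on the bed top (press x = -23 mm, y = 0). The guides stand 10 mm above the bed; at the mouth they are about 94 mm apart, narrowing until press x = +10 mm, then parallel, 70 mm apart, up to the back stop.
- head_front (a point): Lower front edge, middle, of the overhanging green head (press x = +20 mm, y = 0, 125 mm above the bench). The head is 80 mm wide and 40 mm high and reaches from here to the back of the press.
- stamp_face (a point): Centre of the face of the 40 x 40 mm stamp block that hangs on the plunger below the head. 77.5 mm above the bench when up, 24.5 mm clear of a loaded panel; at the plunger's stop it just meets the panel's top.
- panel_home (a point): Point on the bed top (25 mm above the bench, press x = -15 mm, y = 0) where the centre of the panel's underside lies when the panel is fully home against the back stop. Axes as the press's: x points into the press. Home, the panel reaches 90 mm to either side along x; its front 80 mm are clear of guides and head.
- knob_top (a point): Centre of the flat top of the red plunger knob, a disc of 56 mm diameter and 20 mm height on a vertical steel shaft; 215 mm above the bench when up, moves down with the plunger.
- plunger (a joint): Plunger travel in m: 0 up, growing as it is pressed, 0.025 at its hard stop. Spring: about 4 N to start moving, about 12 N at the stop; it returns by itself when released.
- bottle: Bystander: amber bottle with white cap, 64 mm diameter, 170 mm high, standing. Origin: centre of its underside.
- tub: Bystander: grey paint tub with white lid, 136 mm diameter, 115 mm high, standing. Origin: centre of its underside.
- brush: Bystander: blue scrubbing brush lying on the bench, 250 mm long (its x) x 34 mm wide x 32 mm high. Origin: on its underside, about its middle.
Things that resemble listed ones, but are neither listed nor needed, are in the scene too. What is meant by the panel is not pink or white, and is the larger of those in its own colour.

How it is judged:
By the outcome, as a careful person would: the job done as asked, in the order asked, and still so for the second after the job is handed in, with the robot touching nothing.
It also fails if it takes over 61 s, if anything falls off the work surface, if the arm or the gripper's body presses on something with over 40 N, if the wrist force passes 120 N, or if a joint passes its speed limit or range.

## Working session

There is one attempt and no reset: what is moved stays moved. The work goes in short steps, Python scripts to look and compute and a tool call to move; the robot and the scene stay as the last step left them, time stands still between calls to the robot, and variables do not carry over. Pictures are saved under pics/ and viewed, at most 10 in all, crops included, and the job is handed in when it is done.

Besides the shell and the picture viewer there is one more tool, called after "Emit:" as name(argument=value, ...) on one line, values as JSON. arm_command: Moves the arm, as the interface text tells. Its arguments: {"type":"object","properties":{"series":{"type":"array"}},"required":["series"]}

```bash
ls; mkdir -p pics; python3 - <<'E'
from cell import manip
import cv2,numpy as np,pickle
s=manip.state();print(s)
fs={}
for n in("top","side"):
    f=manip.grab_frame(n);fs[n]=f;cv2.imwrite(f"pics/{n}0.png",f["color"])
    print(n,f["intrinsics"].tolist(),f["R"].tolist(),f["t"].tolist())
    for l in("panel","press","bottle","tub","brush","knob_top","head_front","guide_mouth","panel_home","stamp_face"):
        try: print(l,[(np.round(d["pixel"]).tolist(),round(d["conf"],2)) for d in manip.look_for(f,l)])
        except Exception as e: print(l,e)
pickle.dump(fs,open("f0.pkl","wb"))
E
```

```text
pics
{'clock': 0.0, 'joints': array([-1.17501834,  0.46838477, -0.01160435,  1.60364147,  0.00597676,
        1.07141004, -0.05625937]), 'joint_velocities': array([ 0.00144319, -0.0010272 , -0.00133023,  0.0009674 ,  0.00060482,
        0.00253677, -0.00014231]), 'joint_efforts': array([ 1.89297807e-04, -5.32399178e+01,  2.10661290e-02, -2.51299596e+01,
        1.12853246e-02,  7.69580685e-03,  1.18013384e-05]), 'eef_pos': array([0.27596056, 0.58789644, 0.238326  ]), 'tcp_rot': array([[-9.05257493e-01,  4.24862825e-01, -6.72470985e-04],
       [ 4.24863344e-01,  9.05255941e-01, -1.67935227e-03],
       [-1.04735994e-04, -1.80595449e-03, -9.99998364e-01]]), 'contact_force': array([-0.47937022,  0.26997004, -1.36292238]), 'wrist_torque': array([ 0.0344318 , -0.04913056, -0.03096582]), 'finger_force': 0.0, 'gripper_width': 0.08528460223778357}
top [[511.4970085654328, 0.0, 285.02498472474656], [0.0, 511.4970085654328, 213.21877720280887], [0.0, 0.0, 1.0]] [[-0.033962916396411844, -0.9994145690621761, 0.004127887609306477], [-0.9754049454442235, 0.032246392921981996, -0.21804899116132687
[... 850 characters left out ...]
528, -0.8416111814454782], [0.23361593252465165, 0.8085806549899272, -0.5400193704365592]] [-0.5682652430654849, 0.19154312888987834, 1.437383492505195]
panel [([221.0, 318.0], 0.85), ([294.0, 271.0], 0.78), ([216.0, 264.0], 0.78), ([353.0, 308.0], 0.74), ([315.0, 354.0], 0.56)]
press [([269.0, 203.0], 0.84), ([214.0, 170.0], 0.56)]
bottle [([342.0, 220.0], 0.75)]
tub [([316.0, 356.0], 0.68)]
brush [([215.0, 173.0], 0.77), ([266.0, 203.0], 0.54)]
knob_top [([269.0, 160.0], 0.63), ([343.0, 220.0], 0.45), ([314.0, 354.0], 0.29)]
head_front [([267.0, 204.0], 0.97)]
guide_mouth [([268.0, 202.0], 0.86)]
panel_home [([268.0, 203.0], 0.74), ([267.0, 160.0], 0.72)]
stamp_face [([268.0, 161.0], 0.6)]
```

View pics/top0.png

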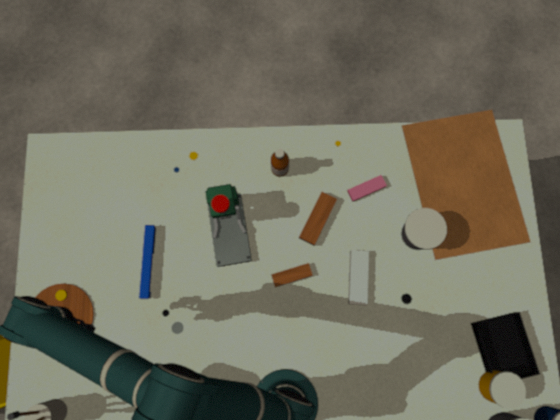

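View pics/side0.png

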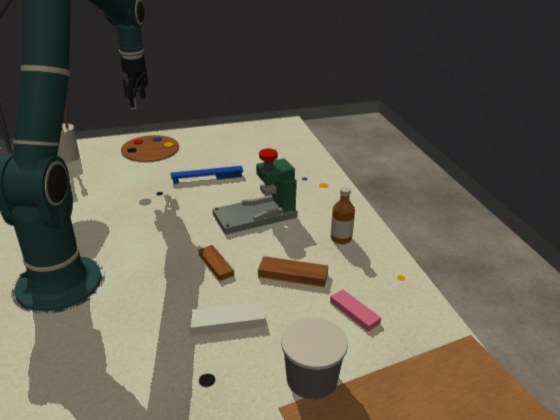

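```bash
cat > h.py <<'E'
import cv2,numpy as np,pickle
from scipy.optimize import minimize,least_squares
def proj(f,X):
    c=np.asarray(X)@f["R"].T+f["t"]; p=c@f["intrinsics"].T
    return p[:,:2]/p[:,2:]
def ray(f,px,z):
    d=f["R"].T@np.linalg.solve(f["intrinsics"],[px[0],px[1],1]); o=-f["R"].T@f["t"]
    return o+d*(z-o[2])/d[2]
def place(p,P):
    c,s=np.cos(p[2]),np.sin(p[2]); P=np.array(P,float)
    return np.c_[p[0]+c*P[:,0]-s*P[:,1],p[1]+s*P[:,0]+c*P[:,1],P[:,2]]
def box(x0,x1,y0,y1,z0,z1): return [(x,y,z) for x in(x0,x1) for y in(y0,y1) for z in(z0,z1)]
def hullmask(f,Xs,S=4):
    m=np.zeros((420*S,560*S),np.uint8)
    for X in Xs:
        h=cv2.convexHull(((proj(f,X)+.5)*S-.5).astype(np.float32)); cv2.fillConvexPoly(m,np.round(h*16).astype(np.int32),1,shift=4)
    return cv2.resize(m.astype(np.float32),(560,420),interpolation=cv2.INTER_AREA)
def fitmask(pairs,parts,p0,sc=(.01,.01,.1)):
    """pairs: list of (frame, mask float)"""
    def cost(q):
        p=np.array(p0)+q*sc
        return sum(np.abs(hullmask(f,[place(p,P) for P in parts])-m).sum()/m.sum() for f,m in pairs)
    best=min((minimize(cost,np.array(s),method="Nelder-Mead",options=dict(initial_simplex=np.vstack([s,s+np.eye(3)*1.])) ) for s in (np.zeros(3),np.array([.5,-.5,.5]))),key=lambda r:r.fun)
    return np.array(p0)+best.x*sc,best.fun
def comp(mask,px):
    n,l,st,ce=cv2.connectedComponentsWithStats(mask.astype(np.uint8)); px=np.round(px).astype(int)
    k=l[px[1],px[0]]; assert k>0; return (l==k).astype(np.float32),st[k],ce[k]
PANEL=[box(-.09,.09,-.03,.03,0,.028)]
E
python3 - <<'E'
from h import *
fs=pickle.load(open("f0.pkl","rb"));t,s=fs["top"],fs["side"]
hsv={n:cv2.cvtColor(f["color"],cv2.COLOR_BGR2HSV) for n,f in fs.items()}
brown=lambda h:(h[...,0]<18)&(h[...,1]>130)&(h[...,2]>40)
mt,a,_=comp(brown(hsv["top"]),(318,219));ms,b,_=comp(brown(hsv["side"]),(294,271))
print(a,b)
g=ray(t,(318,219),.014)
for ps in ([(t,mt)],[(s,ms)],[(t,mt),(s,ms)]):print("panel",fitmask(ps,PANEL,[g[0],g[1],-.4]))
red={n:((h[...,0]<6)|(h[...,0]>174))&(h[...,1]>180)&(h[...,2]>90) for n,h in hsv.items()}
K=[[(.028*np.cos(a),.028*np.sin(a),z) for a in np.linspace(0,6.28,40) for z in(.195,.215)]]
kt,a,_=comp(red["top"],(220,204));ks,b,_=comp(red["side"],(269,155));print(a,b)
g=ray(t,(220,204),.21)
for ps in ([(t,kt)],[(s,ks)],[(t,kt),(s,ks)]):print("knob",fitmask(ps,K,[g[0],g[1],0]))
print("bed rays top", [ray(t,p,.025).round(3).tolist() for p in((218,265),(251,261),(214,225))])
print("bottle",ray(t,(280,155),.17),"tub",ray(t,(425,228),.115))
im=np.hstack([cv2.resize(t["color"][170:280,190:350],None,fx=4.9,fy=4.9,interpolation=cv2.INTER_CUBIC)]);cv2.imwrite("pics/c1.png",im)
E
```

```text
[300 193  36  52 821] [ 259  257   69   29 1377]
panel (array([ 0.6062876 , -0.13598335, -0.47757552]), np.float64(0.13969245553016663))
panel (array([ 0.60163286, -0.13050553, -0.47638834]), np.float64(0.11996187269687653))
panel (array([ 0.60211317, -0.13347412, -0.49455953]), np.float64(0.2721485495567322))
[212 195  17  17 235] [260 149  17   9 124]
knob (array([0.62206124, 0.1810771 , 0.0649194 ]), np.float64(0.2154255360364914))
knob (array([0.62513757, 0.20728753, 0.1380509 ]), np.float64(0.930443525314331))
knob (array([0.62013154, 0.18157713, 0.07648933]), np.float64(1.219944715499878))
bed rays top [[0.452, 0.209, 0.025], [0.462, 0.098, 0.025], [0.59, 0.222, 0.025]]
bottle [ 0.78455922 -0.01088189  0.17      ] tub [ 0.5389816  -0.47416761  0.115     ]
```

View pics/c1.png

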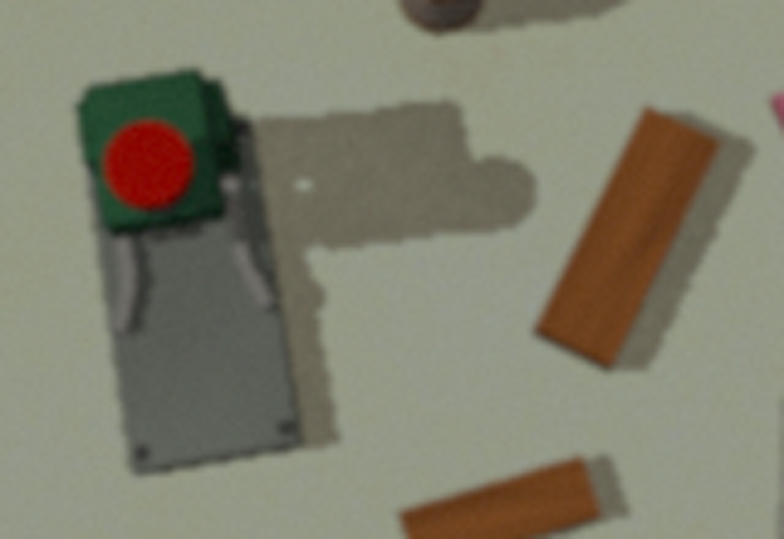

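Emit:
arm_command(series=[[[0, -4, -4, -8, 0, 0, 0], [0, -8, -8, -8, 0, 0, 0], [0, -12, -12, -8, 0, 0, 0], [0, -16, -16, -8, 0, 0, 0], [0, -20, -20, -8, 0, 0, 0], [0, -24, -24, -8, 0, 0, 0], [0, -28, -27, -8, 0, 0, 0], [0, -32.6, -31, -8, 0, 0, 0], [0, -32.6, -31, -8, 0, 0, 0], [0, -32.6, -31, -8, 0, 0, 0]]])

```text
clock: 2.35
eef_pos: [0.4394, 0.1697, 0.3194]
tcp_rot: [[-0.905, 0.425, 0.0], [0.425, 0.905, 0.001], [0.0, 0.001, -1.0]]
contact_force: [-0.5, 0.9, 0.4]
gripper_width: 0.0854
finger_force: 0.0
```

```bash
python3 - <<'E'
from h import *
from cell import manip
fs={n:manip.grab_frame(n) for n in("wrist","top","side")}
pickle.dump(fs,open("f1.pkl","wb"))
s=manip.state();print(s["clock"],s["eef_pos"],s["tcp_rot"])
f=fs["wrist"];print(f["R"],-f["R"].T@f["t"])
cv2.imwrite("pics/w1.png",f["color"])
E
```

```text
2.5 [0.43901438 0.17063503 0.31923199] [[-9.06375378e-01  4.22473247e-01 -1.70381148e-04]
 [ 4.22473228e-01  9.06375393e-01  1.38225187e-04]
 [ 2.12825723e-04  5.33024329e-05 -9.99999976e-01]]
[[ 4.25935892e-01  9.04753316e-01  2.30082509e-04]
 [ 8.55853703e-01 -4.02997588e-01  3.24202689e-01]
 [ 2.93416181e-01 -1.37892645e-01 -9.45987613e-01]] [0.36381039 0.20465484 0.45350604]
```

View pics/w1.png

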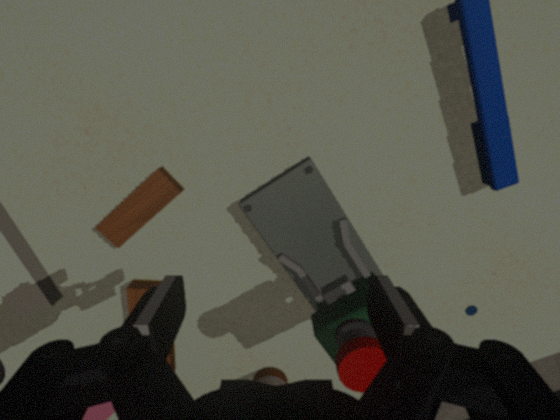

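```bash
python3 - <<'E'
from h import *
fs=pickle.load(open("f1.pkl","rb"));f=fs["wrist"]
g=cv2.cvtColor(f["color"],cv2.COLOR_BGR2GRAY).astype(np.float32)
g=cv2.GaussianBlur(g,(0,0),1)
from scipy.ndimage import map_coordinates as mc
def edge(a,b,n=25,w=6):
    """subpixel points of strongest gradient across a-b, to world z=.025, robust line"""
    a,b=np.array(a,float),np.array(b,float);u=(b-a)/np.linalg.norm(b-a);v=np.array([-u[1],u[0]])
    o=np.arange(-w,w+.01,.25);P=[]
    for t in np.linspace(.12,.88,n):
        q=(a+t*(b-a))[None]+o[:,None]*v
        G=np.abs(np.gradient(mc(g,[q[:,1],q[:,0]],order=3)));P.append(q[G.argmax()])
    X=np.array([ray(f,p,.025)[:2] for p in P]);vx,vy,x,y=cv2.fitLine(X.astype(np.float32),cv2.DIST_HUBER,0,.001,.01).ravel()
    r=(X-[x,y])@[-vy,vx];return np.array([x,y]),np.array([vx,vy]),np.std(r)
R=edge((311,158),(376,268));F=edge((240,203),(311,158));L=edge((240,203),(300,300))
for e in(F,L,R):
    d=e[1];print(e[0],np.arctan(d[1]/d[0]),e[2])
print([ray(f,p,.025).round(4).tolist() for p in((240,203),(311,158))])
def inter(a,b):
    s=np.linalg.solve(np.c_[a[1],-b[1]],b[0]-a[0]);return a[0]+s[0]*a[1]
c1,c2=inter(F,L),inter(F,R);print(c1,c2,np.linalg.norm(c1-c2))
# top & side bed front corners / panel again
t,s=fs["top"],fs["side"]
hsv=cv2.cvtColor(f["color"],cv2.COLOR_BGR2HSV);red=((hsv[...,0]<6)|(hsv[...,0]>174))&(hsv[...,1]>180)&(hsv[...,2]>90)
m,st,ce=comp(red,(355,365));print(st,ce,ray(f,ce,.21))
E
```

```text
[0.45041066 0.15990172] -1.4364595 0.00027257195487726487
[0.55965286 0.11128645] 0.15184328 0.0012821251990018717
[0.55952173 0.23186716] 0.13683137 0.00017235111050598555
[[0.4636, 0.1021, 0.025], [0.448, 0.2167, 0.025]]
[0.45906138 0.09589382] [0.44285554 0.21580319] 0.12099953
[ 339  348   46   44 1347] [360.5545657  367.60727543] [0.61740677 0.17523348 0.21      ]
```

Emit:
arm_command(series=[[[0, -4, -4, 0, 0, 0, 0.05], [0, -8, -8, 2, 0, 0, 0.05], [0, -12, -12, 4, 0, 0, 0.05], [0, -16, -16, 7, 0, 0, 0.05], [0, -20, -19, 7, 0, 0, 0.05], [0, -21.6, -20.3, 7, 0, 0, 0.05], [0, -21.6, -20.3, 7, 0, 0, 0.05], [0, -21.6, -20.3, 7, 0, 0, 0.05]]])

```text
clock: 3.5
eef_pos: [0.5486, -0.1042, 0.249]
tcp_rot: [[-0.884, 0.467, -0.001], [0.467, 0.884, 0.001], [0.001, 0.0, -1.0]]
contact_force: [0.2, 0.4, -0.7]
gripper_width: 0.0854
finger_force: 0.0
```

```bash
python3 - <<'E'
from h import *
from cell import manip
fs={n:manip.grab_frame(n) for n in("wrist","top","side")}
pickle.dump(fs,open("f2.pkl","wb"))
s=manip.state();print(s["clock"],s["eef_pos"],s["tcp_rot"])
f=fs["wrist"]
cv2.imwrite("pics/w2.png",f["color"])
p=[.603,-.133,-.485]
print(proj(f,place(p,PANEL[0])).round().tolist())
E
```

```text
3.65 [ 0.54870739 -0.10449868  0.24940544] [[-8.84083266e-01  4.67329406e-01  7.59783263e-05]
 [ 4.67329311e-01  8.84082956e-01  8.01682448e-04]
 [ 3.07478639e-04  7.44260935e-04 -9.99999676e-01]]
[[251.0, 151.0], [249.0, 155.0], [302.0, 151.0], [303.0, 154.0], [255.0, 284.0], [253.0, 295.0], [298.0, 284.0], [300.0, 295.0]]
```

View pics/w2.png

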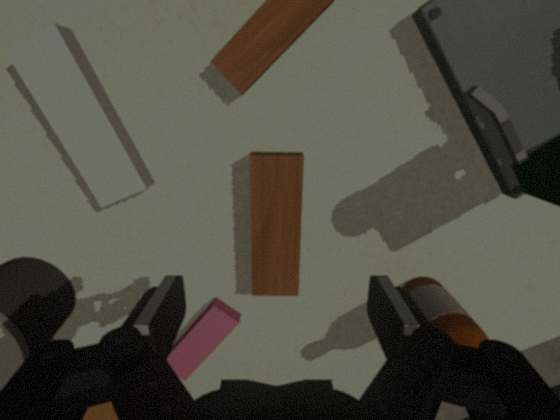

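Emit:
arm_command(series=[[[0, 0, 0, 5, 0, 0, 0], [0, 0, 0, 10, 0, 0, 0], [0, 0, 0, 15, 0, 0, 0], [0, 0, 0, 19, 0, 0, 0], [0, 0, 0, 22, 0, 0, 0], [0, 0, 0, 23.5, 0, 0, 0], [0, 0, 0, 23.7, 0, 0, 0], [0, 0, 0, 23.7, 0, 0, 0], [1, 0, 0, 23.7, 0, 0, 0], [1, 0, 0, 23.7, 0, 0, 0], [1, 0, 0, 23.7, 0, 0, 0], [1, 0, 0, 23.7, 0, 0, 0], [1, 0, 0, 23.7, 0, 0, 0], [1, 0, 0, 23.7, 0, 0, 0], [1, 0, 0, 23.7, 0, 0, 0], [1, 0, 0, 23.7, 0, 0, 0]]])

```text
clock: 5.65
eef_pos: [0.5498, -0.1063, 0.0137]
tcp_rot: [[-0.883, 0.469, 0.002], [0.469, 0.883, 0.0], [-0.002, 0.001, -1.0]]
contact_force: [0.0, -0.1, 5.9]
gripper_width: 0.0587
finger_force: 65.2
```

Emit:
arm_command(series=[[[1, 0, 0, -3, 0, 0, 0], [1, 0, 0, -6, 0, 0, 0], [1, 3, 1, -8.6, 0, 0, 0], [1, 6, 3, -8.6, 0, 0, -0.1], [1, 10, 6, -8.6, 0, 0, -0.2], [1, 14, 8, -8.6, 0, 0, -0.3], [1, 18, 10.5, -8.6, 0, 0, -0.4], [1, 22, 13, -8.6, 0, 0, -0.5], [1, 25, 15, -8.6, 0, 0, -0.6], [1, 25.9, 15, -8.6, 0, 0, -0.625], [1, 25.9, 15, -8.6, 0, 0, -0.625], [1, 25.9, 15, -8.6, 0, 0, -0.625]]])

```text
clock: 7.15
eef_pos: [0.3914, 0.1468, 0.0985]
tcp_rot: [[-0.991, -0.133, 0.001], [-0.133, 0.991, -0.0], [-0.001, -0.0, -1.0]]
contact_force: [0.0, -0.7, -1.5]
gripper_width: 0.0586
finger_force: 65.0
```

```bash
python3 - <<'E'
from h import *
from cell import manip
fs={n:manip.grab_frame(n) for n in("wrist","top","side")}
pickle.dump(fs,open("f3.pkl","wb"))
s=manip.state();print(s["clock"],s["eef_pos"],s["tcp_rot"],s["contact_force"])
a=cv2.resize(fs["top"]["color"][150:300,150:340],(760,600),interpolation=cv2.INTER_CUBIC)
b=cv2.resize(fs["side"]["color"][120:300,140:365],(750,600),interpolation=cv2.INTER_CUBIC)
cv2.imwrite("pics/m3.png",np.vstack([cv2.resize(a,(380,300)),cv2.resize(b,(380,300))]))
cv2.imwrite("pics/w3.png",np.hstack([fs["wrist"]["color"][:,:,:],]))
w=cv2.resize(fs["wrist"]["color"],(420,315))
o=np.zeros((600,800,3),np.uint8);o[:300,:380]=cv2.resize(a,(380,300));o[300:,:380]=cv2.resize(b,(380,300));o[:315,380:]=w;cv2.imwrite("pics/m3.png",o)
E
```

```text
7.3 [0.3912559  0.1469438  0.09833393] [[-9.91056048e-01 -1.33445615e-01  4.22324933e-04]
 [-1.33445708e-01  9.91056105e-01 -2.01257989e-04]
 [-3.91690707e-04 -2.55815397e-04 -9.99999891e-01]] [-0.20853098  0.50760048 -1.3318193 ]
```

View pics/m3.png

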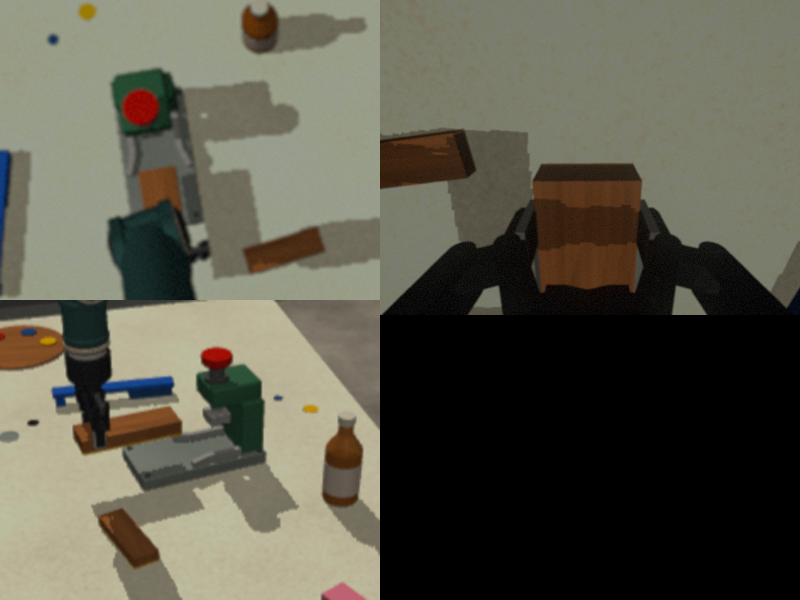

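```bash
python3 - <<'E'
from h import *
fs=pickle.load(open("f3.pkl","rb"))
PR=[.570,.172,.136]; th=.1338; tc=np.array([.3913,.1469])
pc=tc+.0595*np.array([np.cos(th),np.sin(th)]); zu=.0983-.0137
def draw(f,r0,r1,c0,c1,S):
    im=cv2.resize(f["color"][r0:r1,c0:c1],None,fx=S,fy=S,interpolation=cv2.INTER_CUBIC)
    def poly(P,col,closed=True):
        q=((proj(f,P)-[c0,r0]+.5)*S-.5);cv2.polylines(im,[np.round(q*8).astype(np.int32)],closed,col,1,cv2.LINE_AA,3)
    p=[*pc,th]
    poly(place(p,[(-.09,-.03,zu+.028),(.09,-.03,zu+.028),(.09,.03,zu+.028),(-.09,.03,zu+.028)]),(255,255,0))
    poly(place(PR,[(-.12,-.06,.025),(.12,-.06,.025),(.12,.06,.025),(-.12,.06,.025)]),(0,255,255))
    for k in(-1,1): poly(place(PR,[(-.023,k*.047,.035),(.01,k*.035,.035),(.075,k*.035,.035)]),(255,0,255),False)
    poly(place(PR,[(.02,-.04,.165),(.12,-.04,.165),(.12,.04,.165),(.02,.04,.165)]),(255,255,255))
    poly(place(PR,[(.045+.028*np.cos(a),.028*np.sin(a),.215) for a in np.linspace(0,6.28,40)]),(255,255,255))
    return im
a=draw(fs["top"],175,275,190,270,6);b=draw(fs["side"],140,240,180,245+60,5)
print(a.shape,b.shape)
o=np.zeros((600,800,3),np.uint8);o[:,:380]=a[:600,50:430];o[:500,380:]=b[:500,100:520];cv2.imwrite("pics/o3.png",o)
E
```

```text
(600, 480, 3) (500, 625, 3)
```

View pics/o3.png

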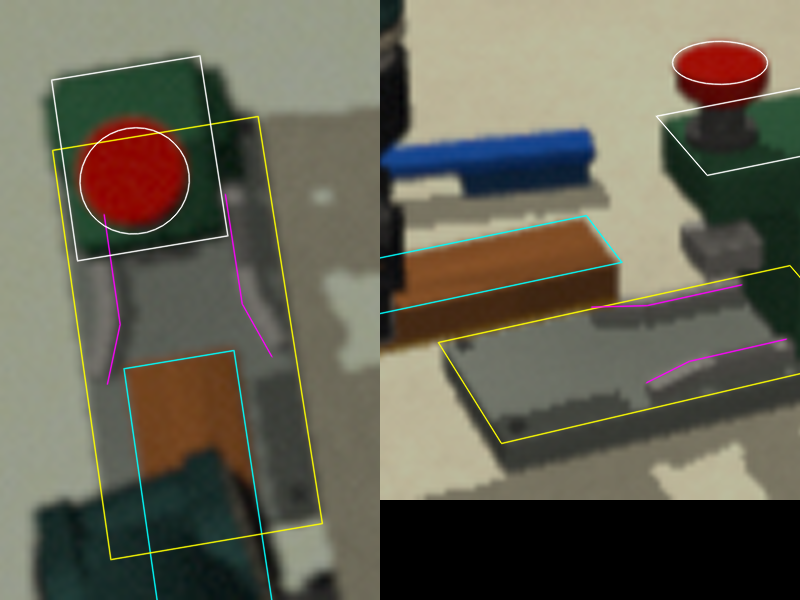

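Emit:
arm_command(series=[[[1, 0, 0, 3, 0, 0, 0], [1, 0, 0, 5, 0, 0, 0], [1, 0, 0, 5.6, 0, 0, 0], [1, 0, 0, 5.6, 0, 0, 0], [1, -1.5, 0, 5.6, 0, 0, 0], [1, -3, 0, 5.6, 0, 0, 0], [1, -4.5, 0, 5.6, 0, 0, 0], [1, -5.5, 0, 5.6, 0, 0, 0], [1, -6, 0, 5.6, 0, 0, 0], [1, -6, 0, 5.6, 0, 0, 0]]])

```text
clock: 8.55
eef_pos: [0.4501, 0.1559, 0.0421]
tcp_rot: [[-0.991, -0.136, -0.0], [-0.136, 0.991, -0.0], [0.0, -0.0, -1.0]]
contact_force: [-0.1, 0.1, -1.3]
gripper_width: 0.0588
finger_force: 65.0
```

Emit:
arm_command(series=[[[1, -1, 0, 0, 0, 0, 0], [1, -2, 0, 0, 0, 0, 0], [1, -3, 0, 0, 0, 0, 0], [1, -3.5, 0, 0, 0, 0, 0], [1, -3.8, 0, 0.1, 0, 0, 0], [1, -3.8, 0, 0.2, 0, 0, 0], [1, -3.8, 0, 0.2, 0, 0, 0]]])

```text
clock: 9.43
eef_pos: [0.4873, 0.161, 0.0401]
tcp_rot: [[-0.991, -0.136, -0.001], [-0.136, 0.991, -0.0], [0.001, -0.0, -1.0]]
contact_force: [-0.4, 0.1, -1.5]
gripper_width: 0.059
finger_force: 65.0
```

Emit:
arm_command(series=[[[1, -0.2, 0, 0, 0, 0, 0], [1, -0.4, 0, 0, 0, 0, 0], [1, -0.6, 0, 0, 0, 0, 0], [1, -0.6, 0, 0, 0, 0, 0]]])

```text
clock: 9.93
eef_pos: [0.4939, 0.162, 0.0403]
tcp_rot: [[-0.991, -0.136, 0.0], [-0.136, 0.991, 0.0], [-0.0, 0.0, -1.0]]
contact_force: [-0.2, 0.2, -2.8]
gripper_width: 0.0586
finger_force: 65.0
```

Emit:
arm_command(series=[[[1, -0.1, 0, 0, 0, 0, 0], [1, -0.2, 0, 0, 0, 0, 0], [1, -0.3, 0, 0, 0, 0, 0], [1, -0.3, 0, 0, 0, 0, 0]]])

```text
clock: 10.42
eef_pos: [0.4967, 0.1623, 0.0403]
tcp_rot: [[-0.991, -0.136, 0.0], [-0.136, 0.991, 0.0], [-0.0, 0.0, -1.0]]
contact_force: [-0.7, -0.4, -0.7]
gripper_width: 0.0587
finger_force: 65.0
```

Emit:
arm_command(series=[[[1, -0.1, 0, 0, 0, 0, 0], [1, -0.2, 0, 0, 0, 0, 0], [1, -0.3, 0, 0, 0, 0, 0], [1, -0.3, 0, 0, 0, 0, 0]]])

```text
clock: 10.92
eef_pos: [0.4997, 0.1627, 0.0403]
tcp_rot: [[-0.991, -0.136, 0.0], [-0.136, 0.991, 0.0], [-0.0, 0.0, -1.0]]
contact_force: [-0.1, 0.2, -1.8]
gripper_width: 0.0585
finger_force: 65.0
```

Emit:
arm_command(series=[[[1, -0.1, 0, 0, 0, 0, 0], [1, -0.2, 0, 0, 0, 0, 0], [1, -0.3, 0, 0, 0, 0, 0], [1, -0.3, 0, 0, 0, 0, 0]]])

```text
clock: 11.42
eef_pos: [0.5001, 0.1628, 0.0396]
tcp_rot: [[-0.991, -0.136, -0.005], [-0.136, 0.991, -0.001], [0.005, -0.0, -1.0]]
contact_force: [-6.4, -1.1, 1.8]
gripper_width: 0.0585
finger_force: 65.3
```

Emit:
arm_command(series=[[[1, 0.2, 0, 0, 0, 0, 0], [1, 0.2, 0, 0.15, 0, 0, 0], [1, 0.2, 0, 0.15, 0, 0, 0], [0, 0.2, 0, 0.15, 0, 0, 0], [0, 0.2, 0, 0.15, 0, 0, 0], [0, 0.2, 0, 0.15, 0, 0, 0], [0, 0.2, 0, 0.15, 0, 0, 0], [0, 0.2, 0, -2, 0, 0, 0], [0, 0.2, 0, -5, 0, 0, 0], [1, 3, 0, -6, 0, 0, 0], [1, 6, 0, -6, 0, 0, 0], [1, 6, 0, -6, 0, 0, 0], [1, 6, 0, -6, 0, 0, 0], [1, 6, 0, -6, 0, 0, 0]]])

```text
clock: 13.18
eef_pos: [0.4442, 0.1551, 0.1003]
tcp_rot: [[-0.991, -0.135, 0.001], [-0.135, 0.991, 0.0], [-0.001, -0.0, -1.0]]
contact_force: [0.1, -0.3, -1.2]
gripper_width: 0.0003
finger_force: 0.0
```

```bash
python3 - <<'E'
from h import *
from cell import manip
fs={n:manip.grab_frame(n) for n in("wrist","top","side")}
pickle.dump(fs,open("f4.pkl","wb"))
a=cv2.resize(fs["top"]["color"][175:275,190:270],(400,500),interpolation=cv2.INTER_CUBIC)
b=cv2.resize(fs["side"]["color"][140:240,200:300],(400,400),interpolation=cv2.INTER_CUBIC)
o=np.zeros((600,800,3),np.uint8);o[:500,:400]=a;o[:400,400:]=b;o[400:600,400:666]=cv2.resize(fs["wrist"]["color"],(266,200));cv2.imwrite("pics/o4.png",o)
E
```

```text
(no output)
```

View pics/o4.png

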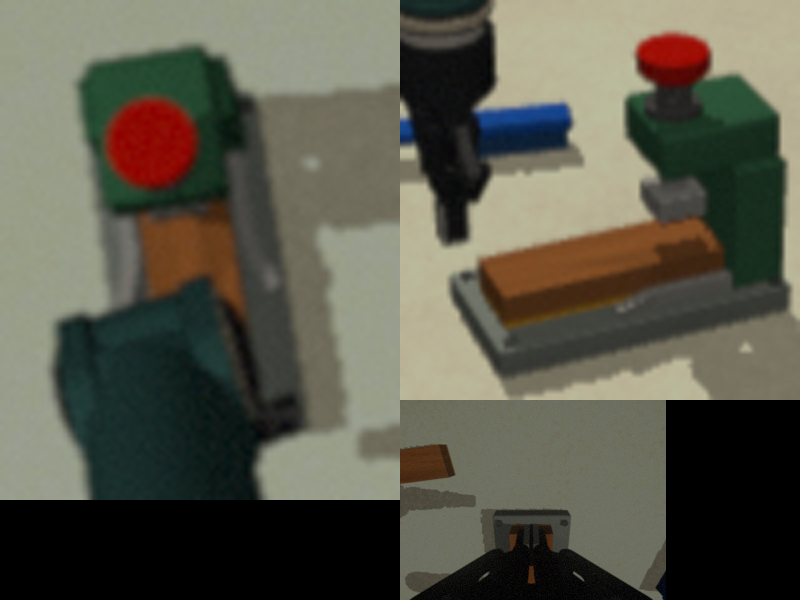

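Emit:
arm_command(series=[[[1, 0.3, 0, 3, 0, 0, 0], [1, 0.3, 0, 5, 0, 0, 0], [1, 0.3, 0, 5.7, 0, 0, 0], [1, 0.3, 0, 5.7, 0, 0, 0], [1, -0.4, 0, 5.7, 0, 0, 0], [1, -0.8, 0, 5.7, 0, 0, 0], [1, -1.1, 0, 5.7, 0, 0, 0], [1, -1.3, 0, 5.7, 0, 0, 0], [1, -1.3, 0, 5.7, 0, 0, 0]]])

```text
clock: 14.45
eef_pos: [0.4561, 0.1568, 0.0434]
tcp_rot: [[-0.991, -0.136, 0.0], [-0.136, 0.991, 0.0], [-0.0, 0.0, -1.0]]
contact_force: [-0.8, -0.1, -0.4]
gripper_width: 0.0002
finger_force: 0.0
```

Emit:
arm_command(series=[[[1, -0.1, 0, 0, 0, 0, 0], [1, -0.2, 0, 0, 0, 0, 0], [1, -0.3, 0, 0, 0, 0, 0], [1, -0.3, 0, 0, 0, 0, 0]]])

```text
clock: 14.95
eef_pos: [0.4591, 0.1572, 0.0433]
tcp_rot: [[-0.991, -0.136, 0.0], [-0.136, 0.991, 0.0], [-0.0, 0.0, -1.0]]
contact_force: [0.8, -0.2, -0.4]
gripper_width: 0.0002
finger_force: 0.0
```

Emit:
arm_command(series=[[[1, -0.1, 0, 0, 0, 0, 0], [1, -0.2, 0, 0, 0, 0, 0], [1, -0.3, 0, 0, 0, 0, 0], [1, -0.3, 0, 0, 0, 0, 0]]])

```text
clock: 15.45
eef_pos: [0.4597, 0.1572, 0.0429]
tcp_rot: [[-0.991, -0.136, -0.005], [-0.136, 0.991, -0.001], [0.005, -0.0, -1.0]]
contact_force: [-6.2, -0.3, 3.7]
gripper_width: 0.0001
finger_force: 3.1
```

Emit:
arm_command(series=[[[1, -0.1, 0, 0, 0, 0, 0], [1, -0.2, 0, 0, 0, 0, 0], [1, -0.2, 0, 0, 0, 0, 0]]])

```text
clock: 15.82
eef_pos: [0.4597, 0.1572, 0.0426]
tcp_rot: [[-0.991, -0.136, -0.009], [-0.136, 0.991, -0.002], [0.009, -0.001, -1.0]]
contact_force: [-10.2, -1.7, 7.1]
gripper_width: -0.0005
finger_force: 5.2
```

Emit:
arm_command(series=[[[1, 2, 0, 0, 0, 0, 0], [1, 2, 0, -5, 0, 0, 0], [1, 2, 0, -10, 0, 0, 0], [1, 2, 0, -15, 0, 0, 0], [1, 2, 0, -20, 0, 0, 0], [1, 0, 0, -22, 0, 0, 0], [1, -4, 0, -22, 0, 0, 0], [1, -8, 0, -22, 0, 0, 0], [1, -12, 0, -22, 0, 0, 0], [1, -15, 0, -22, 0, 0, 0], [1, -15.6, 0, -22, 0, 0, 0], [1, -15.6, 0, -22, 0, 0, 0], [1, -15.6, 0, -22, 0, 0, 0]]])

```text
clock: 17.45
eef_pos: [0.6176, 0.179, 0.2635]
tcp_rot: [[-0.991, -0.136, -0.0], [-0.136, 0.991, 0.0], [0.0, 0.0, -1.0]]
contact_force: [0.2, -0.1, -0.7]
gripper_width: -0.0
finger_force: 0.0
```

```bash
python3 - <<'E'
from h import *
from cell import manip
f=manip.grab_frame("side");w=manip.grab_frame("top")
b=cv2.resize(f["color"][120:230,190:310],(480,440),interpolation=cv2.INTER_CUBIC)
a=cv2.resize(w["color"][160:270,190:270],(320,440),interpolation=cv2.INTER_CUBIC)
cv2.imwrite("pics/o5.png",np.hstack([b,a]))
E
```

```text
(no output)
```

View pics/o5.png

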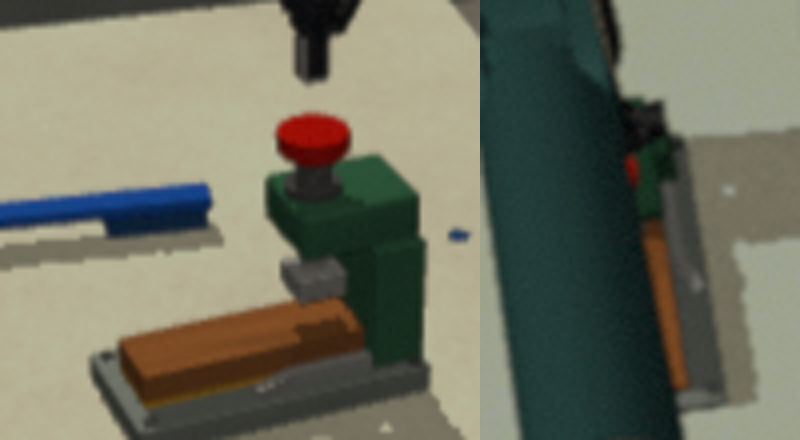

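Emit:
arm_command(series=[[[1, 0, 0, 2, 0, 0, 0], [1, 0, 0, 3.3, 0, 0, 0], [1, 0, 0, 3.8, 0, 0, 0], [1, 0, 0, 4.2, 0, 0, 0], [1, 0, 0, 4.6, 0, 0, 0], [1, 0, 0, 5, 0, 0, 0], [1, 0, 0, 5.4, 0, 0, 0], [1, 0, 0, 5.8, 0, 0, 0], [1, 0, 0, 6.2, 0, 0, 0], [1, 0, 0, 6.5, 0, 0, 0], [1, 0, 0, 6.5, 0, 0, 0]]])

```text
clock: 18.92
eef_pos: [0.6184, 0.179, 0.2002]
tcp_rot: [[-0.991, -0.136, -0.0], [-0.136, 0.991, 0.001], [-0.0, 0.001, -1.0]]
contact_force: [-6.2, -1.1, 11.1]
gripper_width: -0.0
finger_force: 5.7
```

Emit:
arm_command(series=[[[1, 0, 0, 0.2, 0, 0, 0], [1, 0, 0, 0.4, 0, 0, 0], [1, 0, 0, 0.6, 0, 0, 0], [1, 0, 0, 0.6, 0, 0, 0]]])

```text
clock: 19.42
eef_pos: [0.6185, 0.179, 0.1979]
tcp_rot: [[-0.991, -0.136, 0.001], [-0.136, 0.991, 0.002], [-0.001, 0.002, -1.0]]
contact_force: [-14.6, -3.2, 30.4]
gripper_width: -0.0001
finger_force: 14.9
```

Emit:
arm_command(series=[[[1, 0, 0, 0, 0, 0, 0], [1, 0, 0, 0, 0, 0, 0], [1, 0, 0, 0, 0, 0, 0], [1, 0, 0, 0, 0, 0, 0], [1, 0, 0, 0, 0, 0, 0], [1, 0, 0, 0, 0, 0, 0], [1, 0, 0, 0, 0, 0, 0], [1, 0, 0, 0, 0, 0, 0], [1, 0, 0, -0.8, 0, 0, 0], [1, 0, 0, -1.3, 0, 0, 0], [1, 0, 0, -1.8, 0, 0, 0], [1, 0, 0, -2.3, 0, 0, 0], [1, 0, 0, -2.8, 0, 0, 0], [1, 0, 0, -3.3, 0, 0, 0], [1, 0, 0, -4, 0, 0, 0], [1, 0, 0, -6, 0, 0, 0], [1, 0, 0, -9, 0, 0, 0], [1, 0, 0, -12, 0, 0, 0], [1, 0, 0, -12, 0, 0, 0], [1, 0, 0, -12, 0, 0, 0]]])

```text
clock: 21.92
eef_pos: [0.6182, 0.179, 0.3114]
tcp_rot: [[-0.991, -0.136, -0.001], [-0.136, 0.991, -0.0], [0.001, -0.0, -1.0]]
contact_force: [-0.1, 0.5, 0.3]
gripper_width: 0.0001
finger_force: 0.0
```

```bash
python3 - <<'E'
from h import *
from cell import manip
f=manip.grab_frame("side")
cv2.imwrite("pics/o6.png",cv2.resize(f["color"][100:260,180:380],(750,600),interpolation=cv2.INTER_CUBIC))
print(manip.state()["clock"])
E
```

```text
21.975
```

View pics/o6.png

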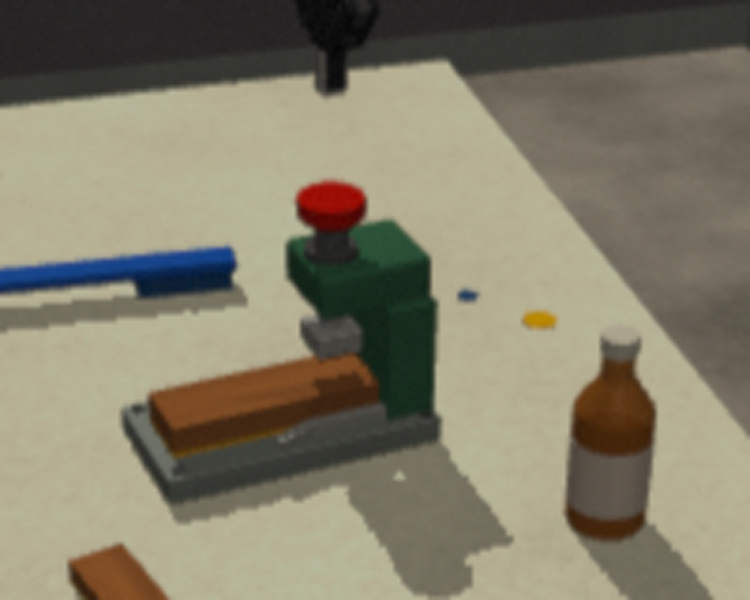

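The picture shows the knob back up (330,205). The panel is flat and home under the stamp (265,400), and nothing else has moved. I'm handing in.

```bash
python3 -c "
from cell import manip
print(manip.hand_in())"
```

```text
the job is handed in; nothing more can be done
None
```

The panel is loaded wood side up and home against the back stop. The plunger was pressed to its stop, held about 1 s and has sprung back up; the stamp mark itself wasn't visible to check. The bottle, tub and brush were not touched, and the job was handed in at about 22 s.

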